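# Take down the curing stacks of resin handle scales

## Robot

A 6-joint arm with a two-finger parallel gripper is mounted at the origin on a cart in front of the work surface, level with it; the furniture and walls round the work are solid. World frame = base frame: x ahead of the robot, y to its left, z up, the work surface at z = 0. Lengths are in m, angles in rad, forces in N, time in s.
With the tool pointing down it reaches from about 0.325 to 0.9 m from the base axis. Payload 6.1 kg.
Tool frame: the origin (TCP) lies midway between the tips of the shut fingers; the grasp point (between the pads) lies 19 mm behind it; z points along the fingers, y is the line along which they close (so a half turn about z gives the same grasp; the last joint's range is limited). The gripper opens to 85 mm and grips with 20 to 120 N. Pads are 22 mm wide; open, the fingers measure 114 mm over their backs; the gripper's body (76 mm by 85 mm) begins 54 mm behind the grasp point. The pads swing forward as they close: fully open they stand 13 mm farther back than shut.
Start: joints at [-1.244, 0.22, 1.526, -0, 1.395, -0.126], TCP at [0.273, -0.562, 0.231] pointing down, gripper open.
Joint ranges: [-2.98, 2.98], [-0.91, 2.08], [0.09, 2.57], [-1.24, 4.39], [0.2, 2.65], [-2.68, 2.68]. Speed limits (rad/s): [2.57, 2.57, 3.01, 3.14, 3.14, 3.14].

## Interface

Orientations are given as [roll, pitch, yaw] about the fixed x, y, z axes, in that order (R = Rz(yaw) Ry(pitch) Rx(roll)).
In Python, from plant import movep, move_l, set_joints, gripper_to, hold, inverse_kinematics, observe, get_image, get_calibration, Unreachable, job_done gives the robot as it stands. Calls block until the motion is done:
- movep(position, orientation): joint-space move of the TCP to a pose.
- move_l(position, feed=0.15, rotation=None, max_force=None): straight line of the TCP; rotation=None keeps the orientation; feed is the mean speed in m/s. With max_force (N) it stops when the force on the tool has changed by that much, and returns True; else False.
- set_joints(angles): joint-space move.
- gripper_to(opening, f_grip=None): finger opening in m; f_grip is the grip in N (None keeps the last); returns when the fingers have stopped.
- hold(seconds).
- inverse_kinematics(position, orientation): joint angles nearest the present ones, or None.
- observe(): the state.
- get_image(name): name is "side" or "top"; returns (picture, depth): 400x640x3 uint8, red, green, blue; 400x640 float32, m along the optical axis (not along the pixel's ray), 0 where there is no reading.
- get_calibration(name): a dict with "intrinsics" (3x3 intrinsics, pixels), "world_from_camera" (4x4, takes a point from camera to world coordinates). Camera axes: x right, y down, z forward; pixel columns grow to the right and rows downward; lengths in m; the calibration is good to about 2 mm. A picture is of the moment at which its call begins. get_calibration takes no time and is no camera call.
A pose or a line that the arm cannot do raises Unreachable and nothing moves.
- job_done(): hands the job in; it is judged then, once.
The state is a dict: "time_s": time; "q": joint angles; "joint_velocities": joint speeds; "joint_torque": joint torques, N m; "eef_pos": TCP position; "tcp_rot": TCP orientation; "ft_force": force on the tool from outside, world axes, zero at the start; "torque": the same for the moment, N m; "opening": finger opening in m; "grasp_force": force on a finger pad.
Only numpy, scipy, OpenCV 4.12 (cv2) and the standard library are available. Lean on these libraries where they do the work, as an engineer would, in place of code of your own. Each camera call takes 0.05 s, during which the arm holds its last target. There are 200 camera calls.

## Task

The knife-handle scales have cured flat between their spacer plates: take the two small stacks apart and lay each scale lengthwise on the curing rack whose end stops are of the same colour resin, centred and flat on the ribs between the stops. Set both spacer plates aside as one neat, square, centred pile on the strips of the plate stand, between its posts. Leave the mixing cup standing where it is.

Things in the scene. Friction and masses are not known exactly. Their poses are not given: they have to be found in the camera images.
- scale_amber_c (a point): swirled cast-resin knife-handle scale, a flat slab 40 x 110 x 12 mm (x, y, z), amber (orange-yellow). This point is its centre, 6 mm above its underside; its y runs along its length, its x across its 40 mm width. At the start it lies on the bench, at the bottom of the stack of three. About 0.06 kg
- scale_blue_c (a point): swirled cast-resin knife-handle scale, a flat slab 40 x 110 x 12 mm (x, y, z), deep blue. This point is its centre, 6 mm above its underside; its y runs along its length, its x across its 40 mm width. At the start it lies on the bench, at the bottom of the stack of two. About 0.06 kg
- scale_red_c (a point): swirled cast-resin knife-handle scale, a flat slab 40 x 110 x 12 mm (x, y, z), dark red. This point is its centre, 6 mm above its underside; its y runs along its length, its x across its 40 mm width. At the start it lies on top of the silver plate, crosswise to the amber scale at the bottom of that stack. About 0.06 kg
- plate_silver_c (a point): flat rigid spacer plate 64 x 70 x 8 mm (x, y, z), bare aluminium, about 0.1 kg. This point is its centre, 4 mm above its underside. At the start it lies on the amber scale, its 70 mm side along that scale's length, so the scale shows at two ends; it overhangs the scale's long sides by about 12 mm. The red scale lies crosswise on top of it.
- plate_black_c (a point): flat rigid spacer plate 64 x 70 x 8 mm (x, y, z), black, about 0.1 kg. This point is its centre, 4 mm above its underside. At the start it lies on the blue scale, its 70 mm side along that scale's length, so the scale shows at two ends; it overhangs the scale's long sides by about 12 mm. Nothing lies on it.
- rack_amber: fixed curing rack: white board 60 x 152 x 8 mm (x, y, z), two grey cross ribs (y = -36, +36 mm; tops 18 mm above the bench) that carry one scale, and two end stops of amber resin (inner faces y = -63, +63 mm, tops at 30 mm): 8 mm spare at each end of a scale, long sides open. Origin: centre of the underside, on the bench; y along its length. The amber scale belongs here, lengthwise
- rack_blue: fixed curing rack: white board 60 x 152 x 8 mm (x, y, z), two grey cross ribs (y = -36, +36 mm; tops 18 mm above the bench) that carry one scale, and two end stops of blue resin (inner faces y = -63, +63 mm, tops at 30 mm): 8 mm spare at each end of a scale, long sides open. Origin: centre of the underside, on the bench; y along its length. The blue scale belongs here, lengthwise
- rack_red: fixed curing rack: white board 60 x 152 x 8 mm (x, y, z), two grey cross ribs (y = -36, +36 mm; tops 18 mm above the bench) that carry one scale, and two end stops of red resin (inner faces y = -63, +63 mm, tops at 30 mm): 8 mm spare at each end of a scale, long sides open. Origin: centre of the underside, on the bench; y along its length. The red scale belongs here, lengthwise
- plate_stand: fixed stand for the plates: dark steel base 74 x 112 x 10 mm (x, y, z), two rubber strips (tops 18 mm above the bench) for the first plate, the second flat on it. Four 9 mm steel posts, tops at 50 mm, at x = -18, +18 and y = -47.5, +47.5 mm: a plate's 70 mm side lies along y with 8 mm spare at each end, its 64 mm width along x (open sides). Origin: centre of the underside, on the bench
- mix_cup: clear plastic mixing cup with a little pale resin, 68 mm across, 85 mm tall, standing loose near the front edge of the bench; bystander. Origin: centre of its underside
Things that resemble listed ones, but are neither listed nor needed, are in the scene too. What is shaped like the rack_amber but yellow is not meant.

How it is judged:
At the end, for the whole second after the job is handed in: Each scale lies flat and still on the ribs of its own colour's rack, both plates flat and still on the stand, one on the other in either order: centred within 14 mm across and 12 mm along, 4 mm in height, 0.2 rad in heading (plates either way round), 0.06 rad in tilt (x of scale_amber_c in the frame of rack_amber between -0.014 and 0.014 m and y of scale_amber_c in the frame of rack_amber between -0.012 and 0.012 m and z of scale_amber_c in the frame of rack_amber between 0.02 and 0.028 m and angle between the y axis of scale_amber_c and the y axis of rack_amber, either way round below 0.2 rad and angle between each of scale_amber_c, scale_blue_c, scale_red_c, plate_silver_c, plate_black_c's own z axis and vertical below 0.06 rad and linear speed of each of scale_amber, scale_blue, scale_red, plate_silver, plate_black below 0.02 m/s and x of scale_blue_c in the frame of rack_blue between -0.014 and 0.014 m and y of scale_blue_c in the frame of rack_blue between -0.012 and 0.012 m and z of scale_blue_c in the frame of rack_blue between 0.02 and 0.028 m and angle between the y axis of scale_blue_c and the y axis of rack_blue, either way round below 0.2 rad and x of scale_red_c in the frame of rack_red between -0.014 and 0.014 m and y of scale_red_c in the frame of rack_red between -0.012 and 0.012 m and z of scale_red_c in the frame of rack_red between 0.02 and 0.028 m and angle between the y axis of scale_red_c and the y axis of rack_red, either way round below 0.2 rad and x of plate_silver_c in the frame of plate_stand between -0.014 and 0.014 m and y of plate_silver_c in the frame of plate_stand between -0.012 and 0.012 m and (angle between the y axis of plate_silver_c and the y axis of plate_stand, either way round below 0.2 rad or angle between the x axis of plate_silver_c and the y axis of plate_stand, either way round below 0.2 rad) and x of plate_black_c in the frame of plate_stand between -0.014 and 0.014 m and y of plate_black_c in the frame of plate_stand between -0.012 and 0.012 m and (angle between the y axis of plate_black_c and the y axis of plate_stand, either way round below 0.2 rad or angle between the x axis of plate_black_c and the y axis of plate_stand, either way round below 0.2 rad) and ((z of plate_silver_c in the frame of plate_stand between 0.018 and 0.026 m and z of plate_black_c in the frame of plate_stand between 0.026 and 0.034 m) or (z of plate_black_c in the frame of plate_stand between 0.018 and 0.026 m and z of plate_silver_c in the frame of plate_stand between 0.026 and 0.034 m))); the robot touches nothing.
It fails at once if the mixing cup is pushed more than 20 mm or tipped (distance of mix_cup from where it was at the start of the episode above 0.02 m or angle between mix_cup's own z axis and vertical above 0.3 rad).
It also fails if it takes over 144 s, if anything falls off the work surface, if the arm or the gripper's body presses on something with over 40 N, if the wrist force passes 120 N, or if a joint passes its speed limit or range.

## Working session

There is one attempt and no reset: what is moved stays moved. The work goes in short steps, each a Python script; the robot and the scene stay as the last script left them, time stands still between calls to the robot, and variables do not carry over. Pictures are saved under pics/ and viewed, at most 14 in all, crops included, and the job is handed in when it is done.

```bash
ls; mkdir -p pics
python3 - <<'E'
from plant import *
import cv2,numpy as np
np.set_printoptions(precision=4,suppress=True)
for n in("top","side"):
    p,d=get_image(n); cv2.imwrite(f"pics/{n}0.png",p[:,:,::-1]); np.savez(f"{n}0.npz",p=p,d=d)
    c=get_calibration(n); print(n,c["intrinsics"],c["world_from_camera"])
print(observe())
E
```

```text
pics
top [[505.3993   0.     317.8798]
 [  0.     505.3993 195.5293]
 [  0.       0.       1.    ]] [[-0.0125 -0.9934  0.1139  0.3104]
 [-0.9999  0.013   0.0037  0.0802]
 [-0.0052 -0.1139 -0.9935  1.6499]
 [ 0.      0.      0.      1.    ]]
side [[448.4185   0.     314.8195]
 [  0.     448.4185 201.0121]
 [  0.       0.       1.    ]] [[ 0.8745  0.42   -0.2428  0.9473]
 [ 0.4851 -0.7627  0.4278 -0.6981]
 [-0.0055 -0.4919 -0.8706  1.6294]
 [ 0.      0.      0.      1.    ]]
{'time_s': 0.1, 'q': array([-1.2441,  0.2212,  1.5275, -0.    ,  1.3947, -0.1261]), 'joint_velocities': array([-0.0012, -0.0026, -0.0025,  0.001 , -0.0001, -0.0002]), 'joint_torque': array([  0.0007, -49.8242, -39.0549,  -0.0002,   0.0056,  -0.    ]), 'eef_pos': array([ 0.2732, -0.5615,  0.2303]), 'tcp_rot': array([-3.1398, -0.0002,  0.4528]), 'ft_force': array([0.1064, 0.8002, 0.2937]), 'torque': array([-0.0273,  0.0112, -0.0145]), 'grasp_force': 0.0, 'opening': 0.08548898876145969}
```

View pics/top0.png

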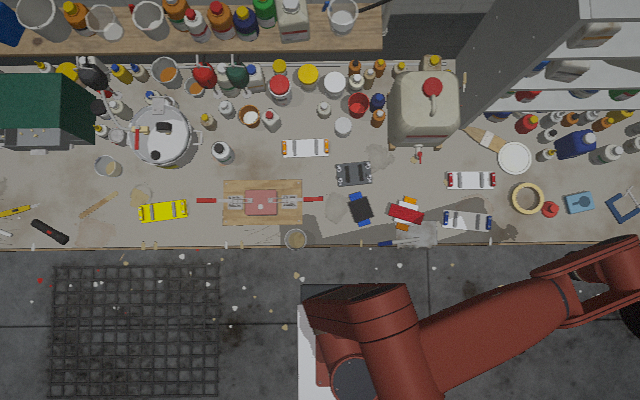

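View pics/side0.png

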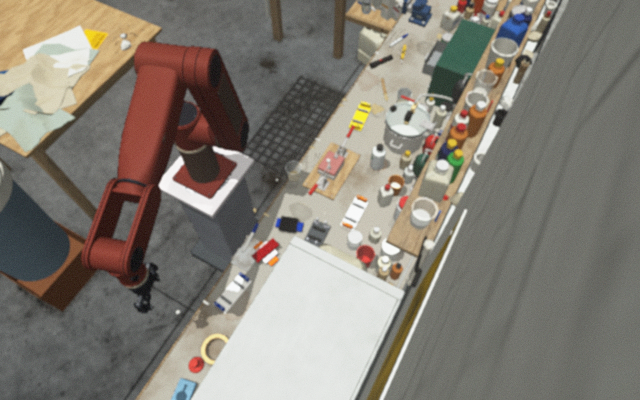

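Candidates in the top view: 
- **Racks:** amber is either (305,148), with orange stops, or (163,211), which is all yellow. Red is (471,180) and blue is (467,220).
- **Stand and stacks:** plate stand (354,173), blue/black stack (360,208), amber/silver/red stack (405,213).
- **Mixing cup:** either (296,239) at the front edge or (107,167).
- **Red bars:** (207,200) and (313,199) belong to a clamp on a board.

I choose the amber rack at (305,148) and the cup at (296,239), and will check both in one crop.

Run:
```python
import cv2,numpy as np
p=np.load("top0.npz")["p"][130:255,275:505,::-1]
cv2.imwrite("pics/crop0.png",cv2.resize(p,None,fx=3.47,fy=3.47,interpolation=cv2.INTER_CUBIC))
```

```text
(no output)
```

View pics/crop0.png

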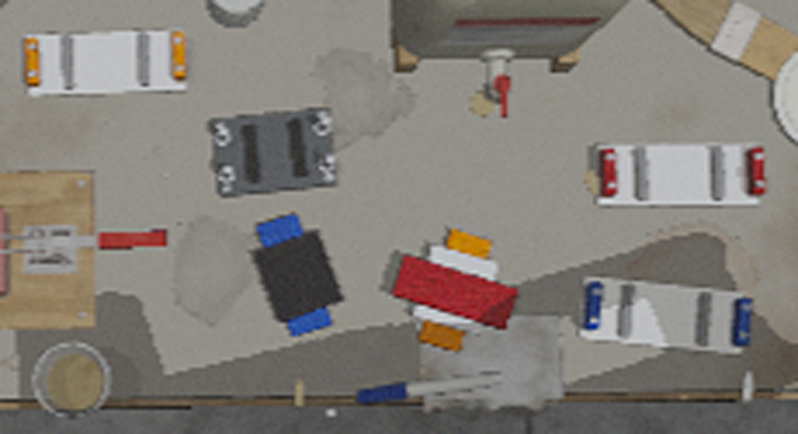

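The crop confirms the choices. The amber rack has orange stops at crop (32,62)/(179,55), the stand is at (273,152), and the black-on-blue stack is at (298,275). The red/silver/amber stack is at (455,290), the red rack at (683,172) and the blue rack at (668,313). A tall jug stands at crop (500,30). Next I measure all of these.

```bash
cat > h.py <<'E'
import cv2,numpy as np
from plant import *
np.set_printoptions(precision=4,suppress=True)
def ray(n,uv,z):
    c=get_calibration(n);T=c["world_from_camera"];uv=np.atleast_2d(uv).astype(float)
    r=(np.c_[uv,np.ones(len(uv))]@np.linalg.inv(c["intrinsics"]).T)@T[:3,:3].T
    return T[:3,3]+r*((z-T[2,3])/r[:,2])[:,None]
def cloud(n,d):
    v,u=np.mgrid[:400,:640];c=get_calibration(n);T=c["world_from_camera"]
    r=np.stack([u,v,np.ones_like(u)],-1)@np.linalg.inv(c["intrinsics"]).T*d[...,None]
    return r@T[:3,:3].T+T[:3,3]
HS={"amber":((8,150,90),(22,255,255)),"blue":((105,120,50),(125,255,255)),"red":((170,120,60),(180,255,255)),"red2":((0,120,60),(5,255,255)),
 "white":((0,0,185),(180,40,255)),"black":((0,0,0),(180,90,60)),"steel":((0,0,50),(180,60,115))}
def mask(p,col):
    h=cv2.cvtColor(p,cv2.COLOR_RGB2HSV);m=cv2.inRange(h,*map(np.array,HS[col]))
    return m|cv2.inRange(h,*map(np.array,HS["red2"])) if col=="red" else m
def blobs(p,col,win,z,n="top",amin=20):
    u0,v0,u1,v1=win;w=np.zeros(p.shape[:2],np.uint8);w[v0:v1,u0:u1]=255
    k,l,s,c=cv2.connectedComponentsWithStats(mask(p,col)&w);out=[]
    for i in range(1,k):
        if s[i,4]<amin: continue
        q=np.argwhere(l==i)[:,::-1];W=ray(n,q,z)[:,:2].astype(np.float32)
        r=cv2.minAreaRect(W*1000);b=cv2.boxPoints(r)/1000
        e=max(b[1]-b[0],b[2]-b[1],key=np.linalg.norm);a=np.arctan2(e[1],e[0])
        out.append(dict(px=c[i],area=s[i,4],mean=W.mean(0),c=np.array(r[0])/1000,size=np.sort(r[1]),ang=(a+np.pi/2)%np.pi-np.pi/2))
    return out
E
python3 - <<'E'
from h import *
f=np.load("top0.npz");p=f["p"];C=cloud("top",f["d"])
def show(t,*a,**k):
    for b in blobs(p,*a,**k): print(t,b["px"].round(1),b["area"],"mean",b["mean"],"rectc",b["c"],b["size"].round(0),"ang %.3f"%b["ang"])
show("rackA","amber",(275,135,335,162),.03);show("rackR","red",(440,165,505,195),.03);show("rackB","blue",(440,205,505,240),.03)
show("wA","white",(275,135,335,162),.012);show("wR","white",(440,165,505,195),.012);show("wB","white",(440,205,505,240),.012)
show("stand","steel",(330,158,378,190),.01)
show("blue","blue",(340,185,382,235),.012);show("black","black",(340,185,382,235),.02)
show("red","red",(380,190,430,235),.032);show("amber","amber",(380,190,430,235),.012);show("silver","white",(380,190,430,235),.02)
print("cup",ray("top",[296,239],.085))
Z=C[...,2]; print("z samples red",Z[211:215,402:408].mean(),"black",Z[207:211,358:362].mean(),"bench",Z[190:194,420:426].mean())
ok=(f["d"]>0)&(Z>.1)&(C[...,0]>.25)&(C[...,0]<.9)&(C[...,1]>-.7)&(C[...,1]<.3)
for y in np.arange(-.7,.3,.1):
    m=ok&(C[...,1]>=y)&(C[...,1]<y+.1)
    if m.any(): print("y %.1f minx %.3f zmax %.2f n %d"%(y,C[m][:,0].min(),Z[m].max(),m.sum()), "z at minx",C[m][C[m][:,0].argmin()])
E
```

```text
rackR [492.6 177.2] 27 mean [ 0.5483 -0.4792] rectc [ 0.5491 -0.4791] [10. 26.] ang -0.051
rackR [449.9 180.2] 26 mean [ 0.5405 -0.3412] rectc [ 0.5395 -0.3414] [ 6. 30.] ang -0.042
rackB [445.5 219.2] 30 mean [ 0.4143 -0.3217] rectc [ 0.4135 -0.3216] [10. 29.] ang -0.042
rackB [488.4 223.1] 32 mean [ 0.4002 -0.4583] rectc [ 0.3989 -0.4585] [10. 29.] ang -0.051
wA [304.5 148. ] 482 mean [0.6566 0.1284] rectc [0.6582 0.1252] [ 57. 142.] ang 1.557
wR [470.2 180.6] 430 mean [ 0.5409 -0.4121] rectc [ 0.5429 -0.4106] [ 53. 143.] ang 1.558
wB [460.6 223.7] 84 mean [ 0.4005 -0.3743] rectc [ 0.4047 -0.3758] [36. 41.] ang -0.124
wB [448.9 223.8] 45 mean [ 0.4007 -0.3366] rectc [ 0.4049 -0.3322] [29. 30.] ang -0.043
stand [352.9 173.5] 699 mean [ 0.5696 -0.0294] rectc [ 0.5696 -0.03  ] [ 76. 115.] ang -1.483
blue [355.1 195.9] 79 mean [ 0.4953 -0.0351] rectc [ 0.4953 -0.0351] [21. 38.] ang -1.261
blue [363.6 222.3] 61 mean [ 0.4091 -0.0608] rectc [ 0.4089 -0.0608] [16. 38.] ang -1.226
black [360.4 209.3] 388 mean [ 0.4506 -0.0505] rectc [ 0.4507 -0.0507] [61. 70.] ang 0.334
red [405.6 213.7] 4
[... 551 characters left out ...]
4
y -0.7 minx 0.316 zmax 0.62 n 2232 z at minx [ 0.3161 -0.6176  0.2958]
y -0.6 minx 0.250 zmax 0.72 n 4957 z at minx [ 0.25   -0.5328  0.584 ]
y -0.5 minx 0.250 zmax 0.80 n 4981 z at minx [ 0.2501 -0.4109  0.6341]
y -0.4 minx 0.250 zmax 0.80 n 8510 z at minx [ 0.25   -0.3916  0.6289]
y -0.3 minx 0.583 zmax 0.33 n 2532 z at minx [ 0.5834 -0.2267  0.1129]
y -0.2 minx 0.644 zmax 0.29 n 2121 z at minx [ 0.6442 -0.1753  0.1926]
y -0.1 minx 0.250 zmax 0.75 n 1023 z at minx [ 0.25   -0.0605  0.7478]
y -0.0 minx 0.477 zmax 0.45 n 1024 z at minx [0.477  0.0735 0.1014]
y 0.1 minx 0.802 zmax 0.52 n 1851 z at minx [0.8017 0.1976 0.1139]
y 0.2 minx 0.478 zmax 0.48 n 2025 z at minx [0.4783 0.2391 0.1099]
```

Run:
```python
from h import *
f=np.load("top0.npz");p=f["p"];C=cloud("top",f["d"])
for u,v in [(460,118),(470,100),(478,75),(490,120),(500,100),(520,60),(540,100),(560,118),(420,140),(395,130),(455,70),(515,158),(484,138)]: print((u,v),C[v,u])
HS["amber"]=((8,110,90),(28,255,255))
for b in blobs(p,"amber",(275,135,335,162),.03,amin=8): print(b["px"],b["area"],b["mean"],b["size"],b["ang"])
# free-space near racks: highest non-arm thing within boxes
for nm,(x,y) in dict(red=(.5435,-.411),blue=(.407,-.39)).items():
    m=(abs(C[...,0]-x)<.12)&(abs(C[...,1]-y)<.14)&(C[...,2]>.05)&(C[...,2]<1); print(nm,m.sum(),C[m][:10])
for r in (1.252,1.27): pass
q=observe()["q"]
for t,pos,yaw in [("red",(.4335,-.194),1.252),("rackR",(.5435,-.411),1.565),("rackB",(.407,-.39),1.468),("blue",(.452,-.049),.3+np.pi),("black",(.4507,-.0505),.31),("stand",(.5696,-.03),1.655),("stack",(.437,-.197),-.31),("rackA",(.658,.126),1.6)]:
    for yw in (yaw,yaw-np.pi):
        print(t,round(yw,2),inverse_kinematics([*pos,.02],[np.pi,0,yw]))
```

```text
(460, 118) [ 0.7448 -0.3817  0.034 ]
(470, 100) [ 0.7682 -0.3802  0.1541]
(478, 75) [ 0.8147 -0.3794  0.2426]
(490, 120) [ 0.7378 -0.4806  0.0303]
(500, 100) [ 0.747  -0.4472  0.2192]
(520, 60) [ 0.7426 -0.38    0.5386]
(540, 100) [ 0.7458 -0.5639  0.2178]
(560, 118) [ 0.7243 -0.6786  0.0941]
(420, 140) [ 0.6468 -0.2244  0.1521]
(395, 130) [0.3104 0.0802 1.6499]
(455, 70) [ 0.9171 -0.3796  0.0085]
(515, 158) [ 0.6145 -0.564   0.0078]
(484, 138) [ 0.6819 -0.4638  0.0129]
[283.5556 147.2889] 45 [0.6561 0.1963] [12.7196 43.9061] 0.07646847
[326.0952 145.2857] 21 [0.6608 0.0575] [ 9.7825 19.937 ] -0.013589263
[326.5  150.75] 8 [0.6427 0.0564] [6.6273 9.7798] 1.5572292
red 222 [[ 0.6632 -0.2728  0.2653]
 [ 0.6607 -0.2731  0.275 ]
 [ 0.6627 -0.278   0.2668]
 [ 0.6625 -0.2806  0.2675]
 [ 0.6625 -0.2834  0.2674]
 [ 0.663  -0.2868  0.2652]
 [ 0.6629 -0.2895  0.2654]
 [ 0.6634 -0.2957  0.2632]
 [ 0.661  -0.2734  0.2626]
 [ 0.6591 -0.2743  0.2698]]
blue 874 [[ 0.3276 -0.5272  0.5404]
 [ 0.3275 -0.5262  0.5463]
 [ 0.3275 -0.5289  0.5452]
 [ 0.3273 -0.5265  0.5535]
 [ 0.3273 -0.5295  0.552 ]
 [ 0
[... 272 characters left out ...]
 -1.58 [-0.7631  0.5619  1.5023 -0.      1.0775  2.3843]
rackB 1.47 [-0.904   0.325   1.8335  0.      0.9831 -0.8012]
rackB -1.67 [-0.904   0.325   1.8335 -0.      0.9831  2.3404]
blue 3.44 [-0.2817  0.0923  2.1135  0.      0.9358 -2.1525]
blue 0.3 [-0.2817  0.0923  2.1135 -0.      0.9358  0.9891]
black 0.31 [-0.2858  0.0897  2.1163 -0.      0.9356  0.975 ]
black -2.83 [-0.2858  0.0897  2.1163  0.      0.9356 -2.1666]
stand 1.66 [-0.1909  0.3386  1.8156 -0.      0.9874 -0.2751]
stand -1.49 None
stack -0.31 [-0.5882  0.1477  2.0514 -0.      0.9425  1.2926]
stack -3.45 [-0.5882  0.1477  2.0514  0.      0.9425 -1.849 ]
rackA 1.6 [ 0.0716  0.5386  1.5365 -0.      1.0665  0.0424]
rackA -1.54 None
```

```bash
cat >> h.py <<'E'
PI=np.pi
def pick(xy,yaw,width,under,lift,touch,pre=.014):
    """touch: lowest TCP z for the guarded descent; then back up by lift and grip. Returns TCP z minus object's underside."""
    gripper_to(width+pre,60); movep([*xy,.13],[PI,0,yaw])
    move_l([*xy,.055],feed=.15)
    hit=move_l([*xy,touch],feed=.03,max_force=5); z=observe()["eef_pos"][2]
    move_l([*xy,z+lift],feed=.05); gripper_to(0 if width<.05 else width-.02,50)
    o=observe(); print("hit",hit,"touch z %.4f"%z,"opening %.4f grip %.1f"%(o["opening"],o["grasp_force"]),"t %.1f"%o["time_s"])
    dz=z+lift-under; move_l([*xy,.15],feed=.15); o=observe(); print("lifted opening %.4f grip %.1f"%(o["opening"],o["grasp_force"])); return dz
def place(xy,yaw,width,under,dz,open_=.016):
    movep([*xy,.16],[PI,0,yaw]); move_l([*xy,under+dz+.015],feed=.15)
    hit=move_l([*xy,under+dz-.003],feed=.025,max_force=5); z=observe()["eef_pos"][2]
    gripper_to(width+open_); move_l([*xy,.15],feed=.15)
    print("placed hit",hit,"z err %.4f"%(z-under-dz),"t %.1f"%observe()["time_s"])
def snap(n,name):
    p,d=get_image(n); np.savez(f"{name}.npz",p=p,d=d); return p
E
python3 - <<'E'
from h import *
dz=pick((.4335,-.194),1.252,.04,.020,.004,.005)
print(dz)
open("dz","w").write(str(dz))
place((.5435,-.411),1.567,.04,.018,dz)
set_joints([-1.244,.22,1.526,0,1.395,-.126])
p=snap("top","t1")
cv2.imwrite("pics/t1.png",cv2.resize(p[130:255,275:505,::-1],None,fx=3.47,fy=3.47,interpolation=cv2.INTER_CUBIC))
for a in [("red",(440,165,505,195),.03),("white",(380,190,430,235),.02),("amber",(380,190,430,235),.012)]:
    for b in blobs(p,*a): print(a[0],b["area"],b["mean"],b["c"],b["size"],b["ang"])
E
```

```text
hit True touch z 0.0162 opening 0.0385 grip 50.6 t 4.4
lifted opening 0.0385 grip 50.2
0.00023039646748682086
placed hit True z err 0.0002 t 9.3
red 414 [ 0.5424 -0.4112] [ 0.5435 -0.4109] [ 39.1971 107.4855] 1.557598
red 27 [ 0.5483 -0.4792] [ 0.5491 -0.4791] [ 9.6862 26.4165] -0.051416397
red 28 [ 0.5399 -0.3416] [ 0.5394 -0.343 ] [ 9.6801 29.584 ] -0.04198885
white 357 [ 0.4396 -0.1966] [ 0.4371 -0.1979] [59.5996 67.9385] -0.30622017
amber 64 [ 0.4803 -0.2114] [ 0.4803 -0.2119] [17.6299 37.7556] 1.276385
amber 72 [ 0.3939 -0.184 ] [ 0.394  -0.1839] [18.9147 38.3729] 1.3116688
```

View pics/t1.png

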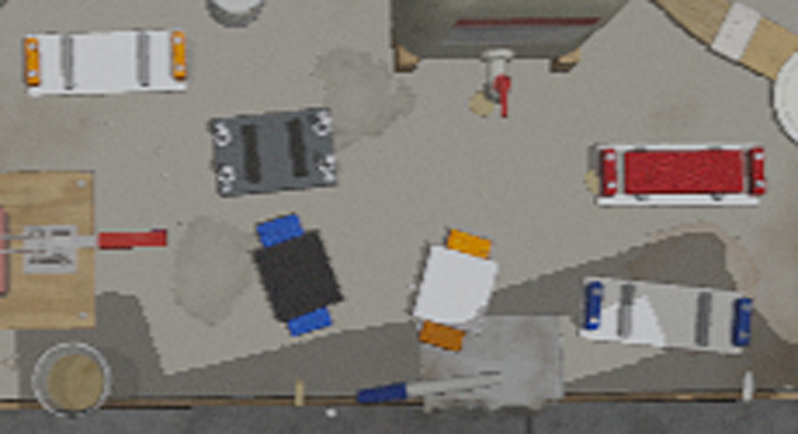

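The red scale sits centred between the red stops at crop (683,172), and the silver plate on amber is now clear at (457,285). Next are the silver plate, then the amber scale.

Run:
```python
from h import *
dz=pick((.4375,-.1975),-.306,.064,.012,.010,-.02,pre=.014)
place((.5696,-.030),1.655,.064,.018,dz)
set_joints([-1.244,.22,1.526,0,1.395,-.126])
p=snap("top","t2")
cv2.imwrite("pics/t2.png",cv2.resize(p[130:255,275:505,::-1],None,fx=3.47,fy=3.47,interpolation=cv2.INTER_CUBIC))
for a in [("white",(330,158,378,190),.026),("amber",(380,190,430,235),.012),("black",(340,185,382,235),.02),("blue",(340,185,382,235),.012)]:
    for b in blobs(p,*a): print(a[0],b["area"],b["mean"],b["c"],b["size"],b["ang"])
```

```text
hit True touch z -0.0103 opening 0.0625 grip 54.5 t 15.7
lifted opening 0.0625 grip 54.7
placed hit True z err 0.0003 t 21.3
white 380 [ 0.5693 -0.0325] [ 0.5693 -0.0323] [61.7816 65.9373] -1.4832119
amber 404 [ 0.4365 -0.1978] [ 0.4366 -0.198 ] [ 39.4335 109.0461] -0.3068303
black 375 [ 0.4508 -0.0508] [ 0.4506 -0.0508] [61.0447 69.4323] 0.3344952
blue 79 [ 0.4953 -0.0351] [ 0.4953 -0.0351] [20.6953 38.3705] -1.2610683
blue 62 [ 0.409 -0.061] [ 0.4085 -0.0609] [17.0213 38.0425] -1.2255867
```

View pics/t2.png

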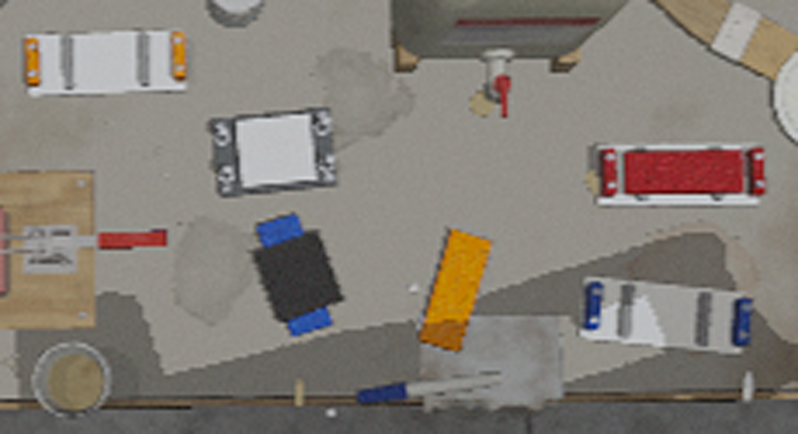

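Silver lies square between the posts at crop (273,152), and the amber scale is exposed at (457,290). Next are amber, black and then blue, with blue re-measured once it is exposed.

Run:
```python
from h import *
dz=pick((.4366,-.198),-.307,.04,0,.005,-.015)
place((.657,.126),1.595,.04,.018,dz)
dz=pick((.4507,-.0507),.315,.064,.012,.010,-.02)
place((.5696,-.031),1.655,.064,.026,dz)
set_joints([-1.244,.22,1.526,0,1.395,-.126])
p=snap("top","t3")
for b in blobs(p,"blue",(340,185,382,235),.012): print(b["area"],b["c"],b["size"],b["ang"])
b=max(blobs(p,"blue",(340,185,382,235),.012),key=lambda b:b["area"])
assert b["area"]>330
dz=pick(b["c"],b["ang"],.04,0,.005,-.015)
place((.407,-.390),1.468,.04,.018,dz)
set_joints([-1.244,.22,1.526,0,1.395,-.126])
p=snap("top","t4");HS["amber"]=((8,110,90),(28,255,255))
cv2.imwrite("pics/t4.png",cv2.resize(p[130:255,275:505,::-1],None,fx=3.47,fy=3.47,interpolation=cv2.INTER_CUBIC))
C=cloud("top",np.load("t4.npz")["d"])
for a in [("black",(330,158,378,190),.034),("amber",(275,135,335,162),.03),("blue",(440,205,505,240),.03),("red",(440,165,505,195),.03)]:
    for b in blobs(p,*a):
        u,v=b["px"].astype(int); print(a[0],b["area"],b["mean"],b["c"],b["size"],b["ang"],"z",C[v-2:v+3,u-2:u+3,2].mean())
```

```text
hit True touch z -0.0037 opening 0.0385 grip 50.7 t 28.4
lifted opening 0.0388 grip 50.2
placed hit True z err 0.0003 t 33.9
hit True touch z -0.0103 opening 0.0624 grip 54.5 t 38.5
lifted opening 0.0630 grip 54.7
placed hit True z err 0.0057 t 43.6
403 [ 0.453  -0.0476] [ 39.1275 109.0642] 0.2983054
hit True touch z -0.0038 opening 0.0385 grip 50.7 t 51.2
lifted opening 0.0383 grip 50.2
placed hit True z err 0.0003 t 56.8
black 402 [ 0.5699 -0.0308] [ 0.5689 -0.0333] [65.438  78.9159] -1.4999412 z 0.033571339427948335
amber 45 [0.6561 0.1963] [0.6554 0.1963] [12.7196 43.9061] 0.07646847 z 0.023390043885293182
amber 409 [0.6559 0.1239] [0.6561 0.1248] [ 39.8458 107.807 ] 1.5572602 z 0.03048864341223366
amber 21 [0.6608 0.0575] [0.6618 0.0561] [ 9.7825 19.937 ] -0.013589263 z 0.022234353478573228
blue 32 [ 0.4142 -0.3217] [ 0.4135 -0.3216] [ 9.6027 29.1601] -0.04153776 z 0.027705526915876542
blue 414 [ 0.4068 -0.3889] [ 0.4071 -0.3889] [ 39.594 106.704] 1.4670268 z 0.0945615435540837
blue 31 [ 0.3998 -0.4582] [ 0.3988 -0.4585] [ 9.5848 28.9497] -0.050513983 z 0.026504499359273195
red 33 [ 0.5433 -0.3414] [ 0.5444 -0.3419] [10.9484 39.4848] 0.05686772 z 0.02504531043341327
red 415 [ 0.5425 -0.4114] [ 0.5435 -0.4109] [ 39.1971 107.6084] 1.557597 z 0.028958142109189202
red 28 [ 0.5481 -0.4791] [ 0.5491 -0.4791] [ 9.6862 26.4165] -0.051416397 z 0.02846863972540124
```

View pics/t4.png

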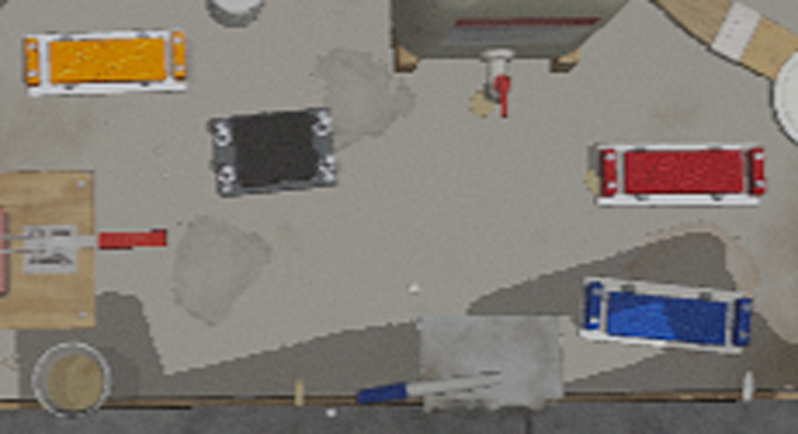

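All the pieces look in place: amber at crop (107,62), black on silver at (275,148), red at (683,172), blue at (667,318), and the cup unmoved at (72,380). Black touched 5.7 mm early, probably because the fingertips met silver's edge, so I check height and tilt from depth before handing in.

Run:
```python
from h import *
Ds=[];
for i in range(6): p,d=get_image("top"); Ds.append(d)
C=cloud("top",np.median(Ds,0))
for n,x,y,a,hw,hl in [("amber",.656,.125,1.57,.015,.045),("black",.5695,-.032,1.65,.026,.028),("blue",.407,-.389,1.467,.015,.045),("red",.543,-.411,1.56,.015,.045)]:
    D=C[...,:2]-[x,y];s=D@[np.cos(a),np.sin(a)];t=D@[-np.sin(a),np.cos(a)]
    m=(abs(s)<hl)&(abs(t)<hw)&(C[...,2]<.06)&(C[...,2]>0); A=np.c_[s[m],t[m],np.ones(m.sum())]
    k=np.linalg.lstsq(A,C[m][:,2],rcond=None)[0]; print(n,m.sum(),"slope",k[:2],"z",k[2],"res",np.std(C[m][:,2]-A@k))
p,d=get_image("side"); u=np.argwhere(mask(p,"black")[210:255,300:335])
cv2.imwrite("pics/s4.png",cv2.resize(p[180:300,220:380,::-1],None,fx=5,fy=5,interpolation=cv2.INTER_CUBIC))
```

```text
amber 252 slope [-0.0014  0.0079] z 0.029637774166619293 res 0.0018698047882030975
black 276 slope [0.0101 0.003 ] z 0.03367641858293471 res 0.0017367677311201507
blue 263 slope [0.0001 0.0118] z 0.030010641618146126 res 0.001787007225579788
red 252 slope [-0.0029  0.014 ] z 0.02993209997300785 res 0.0017486643501412379
```

View pics/s4.png

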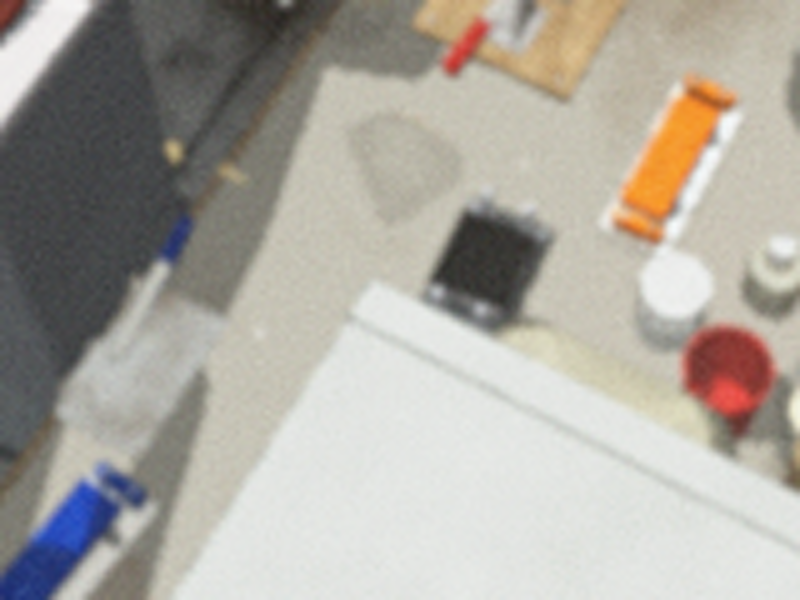

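The side view shows amber, black and blue seated flat, at (675,150), (490,260) and (65,530). No silver edge shows under the black plate, and the fitted slopes are at most 0.014 at the right heights.

```bash
python3 -c "
from plant import *
print(job_done(), observe()['time_s'])"
```

```text
the job is handed in; nothing more can be done
the job is handed in; nothing more can be done
```

The job is handed in: by the camera check each scale lies flat and centred on its own colour's rack, the black plate lies square on the silver one on the stand, and the cup was not disturbed; no verdict was returned.

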